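# Open the sample box onto its lid rest and put the test block in

### The arm

A 6-joint arm with a two-finger parallel gripper is mounted at the origin on a cart in front of the work surface, level with it; the furniture and walls round the work are solid. World frame = base frame: x ahead of the robot, y to its left, z up, the work surface at z = 0. Lengths are in m, angles in degrees, forces in N, time in s.
With the tool pointing down it reaches from about 0.325 to 1 m from the base axis. Payload 5.1 kg.
Tool frame: the origin (TCP) lies on the centre line of the jaws, within the pads' length; the fingertips stand 22 mm ahead of it and the grasp point (between the pads) lies 3 mm ahead of it; z points along the fingers, y is the line along which they close (so a half turn about z gives the same grasp; the last joint's range is limited). The gripper opens to 85 mm and grips with 20 to 120 N. Pads are 22 mm wide; open, the fingers measure 114 mm over their backs; the gripper's body (76 mm by 85 mm) begins 54 mm behind the grasp point. The pads swing forward as they close: fully open they stand 13 mm farther back than shut.
Start: joints at [66.085, 7.093, 94.555, -0, 78.352, -4.733], TCP at [0.214, 0.614, 0.253] pointing down, gripper open.
Joint ranges: [-149.61, 149.61], [-58.7, 133.49], [1.44, 155.28], [-77.14, 257.14], [18.33, 153.61], [-166.67, 166.67]. Speed limits (degrees/s): [147.25, 147.25, 180, 180, 180, 180].

### API

Orientations are given as [roll, pitch, yaw] about the fixed x, y, z axes, in that order (R = Rz(yaw) Ry(pitch) Rx(roll)).
In Python, from rig import bot gives the robot as it stands. Calls block until the motion is done:
- bot.reach(position, orientation): joint-space move of the TCP to a pose.
- bot.line_to(position, attitude=None, velocity=0.15): straight line of the TCP; attitude=None keeps the orientation; velocity is the mean speed in m/s.
- bot.set_joints(angles): joint-space move.
- bot.let_go() and bot.gripper_close(): open the fingers fully, or close them until they stop; the grip force is fixed at half the most.
- bot.dwell(seconds).
- bot.solve_ik(position, orientation): joint angles nearest the present ones, or None.
- bot.get_image(name): name is "scene" or "top" or "wrist"; returns (picture, depth): 400x640x3 uint8, red, green, blue; 400x640 float32, m along the optical axis (not along the pixel's ray), 0 where there is no reading.
- bot.calibration(name): a dict with "fx", "fy", "cx", "cy" (pixels), "rvec" (rotation vector, rad) and "tvec" (3), from world to camera coordinates, as OpenCV has them; the wrist camera has in their place "mount" (4x4, takes a point from camera to tool coordinates, whose origin is the TCP and whose axes are the flange's). Camera axes: x right, y down, z forward; pixel columns grow to the right and rows downward; lengths in m; the calibration is good to about 2 mm. A picture is of the moment at which its call begins: read the wrist's pose just before it. calibration takes no time and is no camera call.
A pose or a line that the arm cannot do raises bot.PlanningError and nothing moves.
- bot.sign_off(): hands the job in; it is judged then, once.
Readings, each from a call of its own:
- bot.read_time_s(): time.
- bot.read_joint_pos(): joint angles.
- bot.read_joint_velocities(): joint speeds.
- bot.read_joint_torque(): joint torques, N m.
- bot.read_position(): TCP position.
- bot.read_orientation(): TCP orientation.
- bot.read_contact_force(): force on the tool from outside, world axes, zero at the start.
- bot.read_moment(): the same for the moment, N m.
- bot.read_width(): finger opening in m.
- bot.read_grasp_force(): force on a finger pad.
Only numpy, scipy, OpenCV 4.12 (cv2) and the standard library are available. Lean on these libraries where they do the work, as an engineer would, in place of code of your own. Each camera call takes 0.05 s, during which the arm holds its last target. There are 200 camera calls.

### The job

Swing the lid of the white sample box right open until it meets the rubber pad of the rest behind it, feeling for the contact because the rest is set differently each time, and press it there steadily with about 8 newtons for a second - never so hard that the pad takes 25. Leave the lid resting against the pad, then put the green test block flat on the floor of the box, setting it down rather than dropping it. Leave the blue test block and the caliper where they are.

Things in the scene. Friction and masses are not known exactly. Their poses are not given: they have to be found in the camera images.
- sample_box: White plastic sample box, 128 x 165 mm, 46 mm high with the lid shut, fixed to the table; it carries the lid and the lid rest. Origin: middle of its underside; +x towards its hinge (away from the robot), +y to the left, z up. The lower shell has 4 mm walls up to z = 24 mm. The shut lid reaches from z = 25 to 46 mm and x = -63 to +64 mm.
- lid_hinge (a point): Middle of the hinge axis, which runs along y of the box through x = +64, z = +24 mm of the box. Axes as the box. The hinge is stiff: 0.25 N m of friction, with the lid's weight up to about 3 N at the pull; the lid stays where it is left.
- lid_angle (a joint): Hinge angle of the lid in rad: 0 shut, pi/2 upright, growing as it swings open backwards (to +x of the box); starts between 0 and 0.25.
- sample_box_lid: The hinged white lid of the box, with the black pull on its front edge and a 24 x 34 mm steel striker plate on its top that meets the pad. With the lid shut its origin and axes are those of the box; they turn with it about the hinge.
- lid_pull (a point): Middle of the round cross bar of the pull on the lid's front edge: bar 13 mm thick, 26 mm long along y, standing 22 mm out from the edge on a 10 mm stem; 149 mm from the hinge and 10 mm above it when shut. Axes turn with the lid. Gripped by its two ends from above, it pivots between the fingers along the whole arc.
- rest_foot (a point): Foot of the lid rest, close behind the box: grey bracket 56 x 64 mm, 34 mm high, origin in the middle of its underside. It holds a flat steel arm, 22 mm wide, with a black rubber pad, 22 x 30 mm, 110 mm from the hinge. The lid meets the pad at 1.65 to 1.95 rad, set anew each time and not measured: find it by feel. The pad is soft: 3 N a millimetre.
- box_floor (a point): Middle of the flat floor inside the box, 12 mm above the table; free from x = -59 to +61 and y = -78 to +78 mm round this point (axes as the box).
- green_block: Green round test block, 40 mm across and 16 mm high, loose on the table, to be put into the box. Origin: middle of its underside, z up.
- blue_block: Blue round test block of the same size, loose on the table; stays where it is. Either block may be the nearer one. Origin: middle of its underside.
- caliper: Digital caliper, 70 x 225 x 16 mm, lying along y near the front edge left of the box; stays where it is. Origin: middle of its underside.
Not all that is in view belongs to the job. Leave any orange or purple look-alike of the green_block alone.

How it is judged:
By the outcome, as a careful person would: the job done as asked, in the order asked, and still so for the second after the job is handed in, with the robot touching nothing.
It also fails if it takes over 72 s, if anything falls off the work surface, if the arm or the gripper's body presses on something with over 40 N, if the wrist force passes 120 N, or if a joint passes its speed limit or range.

## Working session

There is one attempt and no reset: what is moved stays moved. The work goes in short steps, each a Python script; the robot and the scene stay as the last script left them, time stands still between calls to the robot, and variables do not carry over. Pictures are saved under pics/ and viewed, at most 10 in all, crops included, and the job is handed in when it is done.

```bash
mkdir -p pics; ls; python3 - <<'E'
from rig import bot
import cv2,numpy as np
for n in("scene","top"):
    im,d=bot.get_image(n); cv2.imwrite(f"pics/{n}0.png",im[:,:,::-1]); np.savez(f"{n}0.npz",im=im,d=d)
    c=bot.calibration(n);R=cv2.Rodrigues(np.array(c['rvec']))[0];print(n,c,(-R.T@np.array(c['tvec']).ravel()).round(3))
print(bot.read_time_s(),bot.read_orientation(),bot.read_width())
E
```

```text
pics
scene {'fx': 415.6259210851418, 'fy': 415.6259210851418, 'cx': 317.7989612679646, 'cy': 201.51618064185337, 'rvec': array([ 2.15454126, -0.91351756,  0.42500065]), 'tvec': array([-0.32261215,  0.31565485,  0.85552258])} [-0.093 -0.52   0.81 ]
top {'fx': 435.34466705023164, 'fy': 435.34466705023164, 'cx': 324.609537995833, 'cy': 191.4151536845686, 'rvec': array([ 2.17071594, -2.10697429,  0.17940713]), 'tvec': array([0.02529174, 0.53543244, 0.88984816])} [0.384 0.044 0.964]
0.1 [-1.79890099e+02 -8.87573540e-03  1.60815705e+02] 0.08510462318506776
```

View pics/scene0.png

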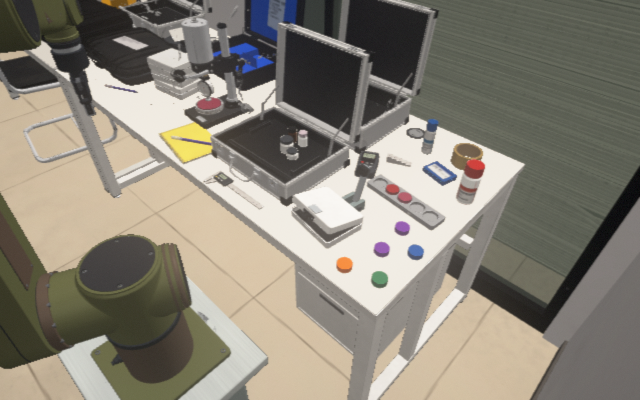

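View pics/top0.png

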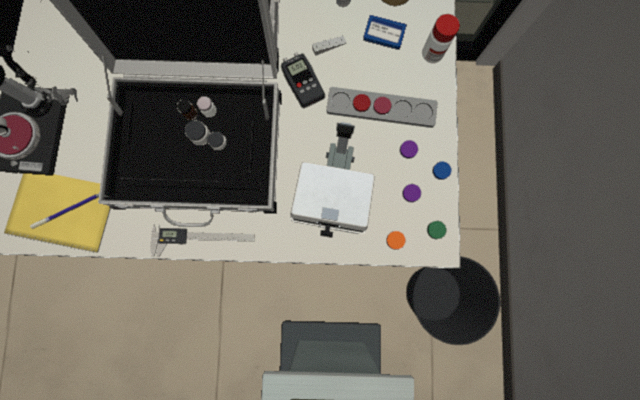

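The top view shows the white box at about (333,196), its black pull at (327,232), the rest's pad at (345,130), the green block at (437,230), blue at (442,170), orange at (396,240), and the caliper at (200,237). Next I turn these into world positions.

```bash
cat > h.py <<'E'
import numpy as np,cv2
from rig import bot
def cloud(n,d):
    c=bot.calibration(n);R=cv2.Rodrigues(np.array(c['rvec']))[0];t=np.array(c['tvec']).ravel()
    v,u=np.mgrid[:d.shape[0],:d.shape[1]]
    P=np.stack([(u-c['cx'])/c['fx']*d,(v-c['cy'])/c['fy']*d,d],-1)
    return (P-t)@R
E
python3 - <<'E'
from h import *
for n in("top","scene"):
    z=np.load(n+"0.npz");im=z['im'];d=z['d'];W=cloud(n,d);hsv=cv2.cvtColor(im,cv2.COLOR_RGB2HSV)
    print(n,'table z',np.median(W[(abs(W[...,2])<.02)&(d>0)][:,2]))
    for nm,lo,hi in(("green",50,80),("blue",100,118),("orange",5,15)):
        m=cv2.inRange(hsv,(lo,90,50),(hi,255,255))>0
        k,l,s,c=cv2.connectedComponentsWithStats(m.astype(np.uint8))
        for i in range(1,k):
            if 60<s[i,4]<600:
                p=W[l==i]; p=p[(p[:,2]>.010)&(p[:,2]<.03)&(p[:,0]<.8)]
                if len(p)>20: print(nm,c[i].round(),s[i,4],np.median(p,0).round(4),((p.max(0)+p.min(0))/2).round(4),np.ptp(p,axis=0).round(3))
    if n=="top":
        for r in range(120,242,4): print(r,[tuple((1000*W[r,u]).round().astype(int)) for u in (300,328,334,345,366)])
        g=(W[...,2]>.035)&(W[...,2]<.12)&(hsv[...,1]<40)&(hsv[...,2]>150)
        g[:, :285]=0;g[:,385:]=0;g[:155]=0;g[236:]=0
        k,l,s,c=cv2.connectedComponentsWithStats(g.astype(np.uint8));i=1+s[1:,4].argmax();m=l==i
        p=W[m];A=np.c_[p[:,:2],np.ones(len(p))];co=np.linalg.lstsq(A,p[:,2],rcond=None)[0];print('plane',co,len(p),'rms',np.std(A@co-p[:,2]))
        r=cv2.minAreaRect((p[:,:2]*1000).astype(np.float32));print(r,cv2.boxPoints(r))
        b=(hsv[...,2]<70)&(W[...,2]>.01);b[:226]=0;b[240:]=0;b[:,:315]=0;b[:,340:]=0
        p=W[b];print('pull',len(p),p.mean(0),p.min(0),p.max(0))
E
```

```text
top table z 0.001898811879003843
green [436. 230.] 228 [ 0.4618 -0.2043  0.0169] [ 0.4623 -0.2053  0.0169] [0.033 0.037 0.01 ]
blue [442. 170.] 236 [ 0.595  -0.2184  0.017 ] [ 0.5948 -0.2187  0.0163] [0.037 0.037 0.01 ]
orange [396. 240.] 273 [ 0.437  -0.1162  0.0169] [ 0.4379 -0.1159  0.0159] [0.037 0.037 0.01 ]
120 [(np.int64(706), np.int64(103), np.int64(2)), (np.int64(707), np.int64(38), np.int64(4)), (np.int64(709), np.int64(24), np.int64(-1)), (np.int64(711), np.int64(-1), np.int64(-2)), (np.int64(711), np.int64(-49), np.int64(2))]
124 [(np.int64(697), np.int64(102), np.int64(1)), (np.int64(699), np.int64(38), np.int64(0)), (np.int64(699), np.int64(24), np.int64(3)), (np.int64(656), np.int64(5), np.int64(136)), (np.int64(701), np.int64(-49), np.int64(2))]
128 [(np.int64(688), np.int64(102), np.int64(-2)), (np.int64(689), np.int64(38), np.int64(2)), (np.int64(689), np.int64(24), np.int64(2)), (np.int64(649), np.int64(5), np.int64(131)), (np.int64(692), np.int64(-50), np.int64(0))]
132 [(np.int64(677), np.int64(101), np.int64(3)), (np.int64(679), np.int64(37), np.int64(2)), (np.i
[... 6244 characters left out ...]
p.int64(434), np.int64(-7), np.int64(2)), (np.int64(436), np.int64(-53), np.int64(1))]
plane [-0.23347554  0.03569994  0.18355063] 4072 rms 0.001771601182894236
((529.8965454101562, 22.787010192871094), (163.21881103515625, 122.58440399169922), 81.6151351928711) [[457.35907  -49.012325]
 [578.6331   -66.887794]
 [602.434     94.58635 ]
 [481.15997  112.461815]]
pull 78 [0.44697336 0.03386373 0.07276164] [0.43770617 0.01376529 0.06372727] [0.45919646 0.04627982 0.07800149]
scene table z 0.0006070620250125222
blue [415. 250.] 130 [ 0.5954 -0.2207  0.0158] [ 0.5959 -0.2207  0.0153] [0.04  0.038 0.007]
orange [344. 264.] 211 [ 0.4364 -0.1181  0.0153] [ 0.4373 -0.1176  0.0145] [0.038 0.039 0.009]
```

Measured: box yaw about -8.5°, lid about 0.23 rad open, rear edge height 45 mm as it should be, block tops 16–17 mm. Next I check the pull with the wrist camera from above before gripping it.

```bash
cat >> h.py <<'E'
from scipy.spatial.transform import Rotation as Rn
def wrist():
    p=np.array(bot.read_position());o=bot.read_orientation();im,d=bot.get_image("wrist");c=bot.calibration("wrist")
    v,u=np.mgrid[:d.shape[0],:d.shape[1]]
    P=np.stack([(u-c['cx'])/c['fx']*d,(v-c['cy'])/c['fy']*d,d],-1)
    M=np.array(c['mount']);P=P@M[:3,:3].T+M[:3,3]
    return im,d,P@Rn.from_euler('xyz',o,degrees=True).as_matrix().T+p
E
python3 - <<'E'
from h import *
q=bot.solve_ik([.445,.035,.24],[180,0,171.5]);print(q)
bot.reach([.445,.035,.24],[180,0,171.5])
print(bot.read_time_s(),bot.read_position(),bot.read_orientation(),bot.read_contact_force(),bot.calibration("wrist")['mount'])
im,d,W=wrist();cv2.imwrite("pics/w1.png",im[:,:,::-1]);np.savez("w1.npz",im=im,d=d,W=W)
g=im.max(2)
b=(g<80)&(W[...,2]>.05)&(W[...,2]<.09)&(d>0)&(abs(W[...,0]-.445)<.04)&(abs(W[...,1]-.033)<.04)
k,l,s,c=cv2.connectedComponentsWithStats(b.astype(np.uint8))
for i in range(1,k):
  if s[i,4]>50:
    p=W[l==i];print(s[i],np.median(p,0).round(4),cv2.minAreaRect((p[:,:2]*1000).astype(np.float32)),p.min(0).round(4),p.max(0).round(4))
E
```

```text
[ -2.39948736 -19.53511022 120.28940985   0.          79.24570037
 -83.89948736]
2.325 [0.44516586 0.03547469 0.24015934] [1.79988878e+02 1.47669690e-02 1.71547712e+02] [-0.07911203  0.72156211 -0.22777152] [[-7.88461665e-04 -9.48553396e-01 -3.16616223e-01  8.12790809e-02]
 [ 9.99999687e-01 -7.28433119e-04 -3.07955507e-04  2.04174269e-04]
 [ 6.14784992e-05 -3.16616367e-01  9.48553674e-01 -1.20072938e-01]
 [ 0.00000000e+00  0.00000000e+00  0.00000000e+00  1.00000000e+00]]
[283 176  51  30 897] [0.4559 0.033  0.0694] ((450.147705078125, 31.84931182861328), (47.06178283691406, 28.105571746826172), 81.58009338378906) [0.4352 0.0071 0.0556] [0.467  0.0538 0.0751]
```

View pics/w1.png

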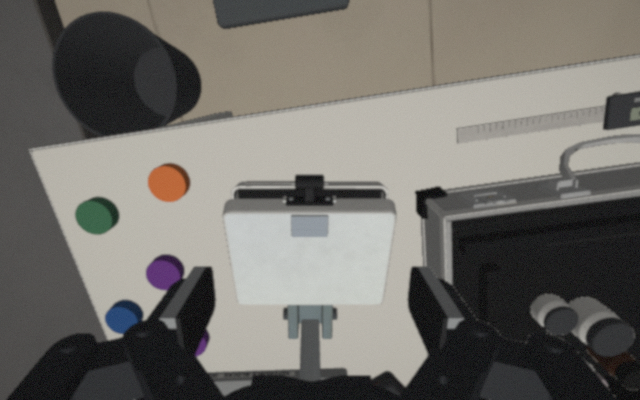

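The wrist view shows the pull's bar at about (309,182), the lid plate below it, the green block at (97,215) and blue at (123,317). Now I compute the bar centre and a second fix of the green block and the lid.

```bash
python3 - <<'E'
from h import *
z=np.load("w1.npz");im,d,W=z['im'],z['d'],z['W'];hsv=cv2.cvtColor(im,cv2.COLOR_RGB2HSV)
b=np.zeros(d.shape,bool);b[172:190,285:335]=1
b&=(im.max(2)<80)&(W[...,2]>.058)&(W[...,2]<.085)
vs,us=np.where(b);p=W[b];print('bar px',us.min(),us.max(),vs.min(),vs.max(),np.median(p,0).round(4),cv2.minAreaRect((p[:,:2]*1000).astype(np.float32)))
for v in range(174,204,3): print(v,[tuple((1000*W[v,u]).round().astype(int).tolist()) for u in(300,309,318)])
m=cv2.inRange(hsv,(45,60,30),(85,255,255))>0;k,l,s,c=cv2.connectedComponentsWithStats(m.astype(np.uint8))
for i in range(1,k):
  if s[i,4]>300:
    p=W[l==i];t=p[p[:,2]>.0135];print('green',c[i],s[i,4],np.median(t,0).round(4),((t.max(0)+t.min(0))/2).round(4),np.ptp(t,axis=0))
w=(hsv[...,1]<40)&(hsv[...,2]>120)&(W[...,2]>.035)&(W[...,2]<.09);w[:,:215]=0;w[:,400:]=0;w[310:]=0;w[:200]=0
p=W[w];A=np.c_[p[:,:2],np.ones(len(p))];co=np.linalg.lstsq(A,p[:,2],rcond=None)[0];print('plane',co,len(p),np.std(A@co-p[:,2]))
k=abs(A@co-p[:,2])<.004;print(cv2.minAreaRect((p[k,:2]*1000).astype(np.float32)))
E
```

```text
bar px 295 323 176 189 [0.4415 0.0342 0.0725] ((442.7931823730469, 34.007354736328125), (24.762252807617188, 12.799381256103516), 82.8246078491211)
174 [(451, 22, 0), (452, 32, -1), (453, 42, 0)]
177 [(436, 27, 71), (438, 35, 70), (439, 43, 71)]
180 [(438, 27, 73), (440, 34, 72), (441, 42, 73)]
183 [(441, 26, 73), (442, 34, 75), (443, 42, 75)]
186 [(444, 26, 73), (445, 34, 73), (446, 42, 72)]
189 [(460, 22, 24), (448, 33, 71), (463, 40, 24)]
192 [(467, 20, 11), (451, 33, 70), (470, 39, 12)]
195 [(470, 20, 13), (455, 32, 68), (473, 39, 13)]
198 [(458, 23, 61), (458, 32, 66), (461, 40, 61)]
201 [(459, 23, 67), (461, 31, 66), (462, 39, 68)]
green [ 96.30264357 215.3928897 ] 1097 [ 0.4606 -0.2059  0.0155] [ 0.4223 -0.0893  0.1869] [0.11500548 0.27382617 0.34668214]
plane [-0.23048639  0.03409016  0.18019166] 15239 0.0012827402277077057
((526.6920776367188, 21.70372772216797), (160.90464782714844, 120.03141021728516), 81.53533172607422)
```

```bash
cat >> h.py <<'E'
H=np.array([.5847,.0136,.024]);YAW=np.radians(-8.4);X=np.array([np.cos(YAW),np.sin(YAW),0]);Z=np.array([0,0,1.])
OFF=.008
def pull(th): return H+X*(-.149*np.cos(th)+.010*np.sin(th))+Z*(.149*np.sin(th)+.010*np.cos(th))
def tcp(th): return pull(th)+Z*OFF
def tang(th): return X*(.149*np.sin(th)+.010*np.cos(th))/.1493+Z*(.149*np.cos(th)-.010*np.sin(th))/.1493
def rad(th): return (pull(th)-H)/.1493
E
python3 - <<'E'
from h import *
t=tcp(.232);print(t)
bot.reach(t+[0,0,.07],[180,0,171.6]);bot.line_to(t,velocity=.08)
print('down',np.round(bot.read_contact_force(),2))
bot.gripper_close()
print(bot.read_time_s(),bot.read_width(),bot.read_grasp_force(),np.round(bot.read_contact_force(),2),np.round(bot.read_moment(),3),bot.read_position())
for th in(.28,.34,.4):
    bot.line_to(tcp(th),velocity=.06);f=-np.array(bot.read_contact_force());print(th,bot.read_time_s(),f.round(2),'t,r',(f@tang(th)).round(2),(f@rad(th)).round(2),np.round(bot.read_moment(),2))
E
```

```text
[0.44352211 0.03444734 0.07599082]
down [-0.47  0.68 -0.12]
4.4583 0.023803470011361003 58.71756434440613 [-1.9  -3.9   1.91] [-0.617  0.23   0.049] [0.44342497 0.03397574 0.07610493]
0.28 4.725 [1.1  4.65 0.16] t,r 0.29 -0.33 [-0.8   0.37 -0.01]
0.34 5.025 [-0.41  5.7   1.4 ] t,r 0.8 1.69 [-0.8   0.36  0.11]
0.4 5.325 [-0.2   4.43  0.42] t,r -0.0 0.94 [-0.78  0.37 -0.11]
```

```bash
python3 - <<'E'
from h import *
print(bot.read_width(),bot.read_grasp_force(),bot.read_position(),np.round(bot.read_contact_force(),2))
im,d,W=wrist();cv2.imwrite("pics/w2.png",im[:,:,::-1])
im,d=bot.get_image("top");W=cloud("top",d);hsv=cv2.cvtColor(im,cv2.COLOR_RGB2HSV)
w=(hsv[...,1]<40)&(hsv[...,2]>120)&(W[...,2]>.035)&(W[...,2]<.14);w[:,:285]=0;w[:,385:]=0;w[:155]=0;w[236:]=0
w&=abs((W-H)@np.cross(Z,X))<.08
p=W[w];A=np.c_[p[:,:2],np.ones(len(p))];co=np.linalg.lstsq(A,p[:,2],rcond=None)[0];print('plane',co,len(p),np.std(A@co-p[:,2]),np.arctan(np.hypot(*co[:2])))
E
```

```text
0.02437974240625766 59.62972283363342 [0.4524081  0.03266478 0.09882898] [ 0.2  -4.43 -0.42]
plane [-0.43149048  0.06381209  0.29943934] 1457 0.0017234646521563377 0.41130487952493777
```

View pics/w2.png

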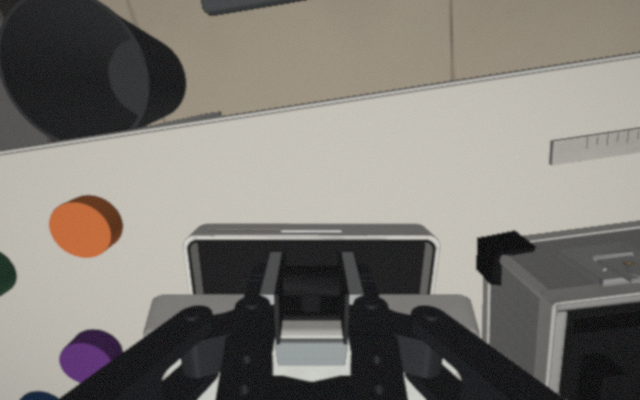

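The lid follows the gripper: about 0.41 rad from the depth image, with the bar between the pads at about (312,290). I continue along the arc, then feel for the pad.

```bash
python3 - <<'E'
from h import *
def rep(th):
    f=-np.array(bot.read_contact_force());p=np.array(bot.read_position())-Z*OFF-H
    a=np.arctan2(p@Z,-(p@X))-np.arctan2(.010,.149)
    print(f"{th:.3f} act {a:.4f} r {1e3*np.hypot(p@Z,p@X):.1f} t={bot.read_time_s():.2f} f",f.round(2),'t %.2f r %.2f'%(f@tang(th),f@rad(th)),np.round(bot.read_moment(),2)[1],flush=True)
    return f@tang(th),a
for th in np.arange(.5,1.56,.1):
    bot.line_to(tcp(th),velocity=.06);rep(th)
    if abs(np.array(bot.read_contact_force())).max()>15: print('stop');raise SystemExit
h=[]
for th in np.arange(1.55,1.97,.008):
    bot.line_to(tcp(th),velocity=.015);ft,a=rep(th);h.append(ft)
    if len(h)>5 and ft>np.median(h[:-2])+3: print('contact');break
E
```

```text
0.500 act 0.4964 r 149.4 t=5.83 f [0.03 5.33 1.82] t 1.13 r 1.61 0.39
0.600 act 0.6042 r 149.2 t=6.22 f [-0.71  5.35  2.76] t 1.25 r 2.88 0.28
0.700 act 0.7046 r 149.2 t=6.62 f [-0.67  5.51  3.8 ] t 1.71 r 3.69 0.16
0.800 act 0.8056 r 149.0 t=7.03 f [-1.5   4.82  4.91] t 1.50 r 5.16 0.08
0.900 act 0.9035 r 149.0 t=7.42 f [-2.35  5.04  5.59] t 0.66 r 6.34 0.1
1.000 act 1.0020 r 148.8 t=7.83 f [-2.03  5.58  6.91] t 0.87 r 7.41 -0.04
1.100 act 1.1011 r 148.8 t=8.22 f [-1.63  4.89  6.8 ] t 0.53 r 7.17 0.06
1.200 act 1.2011 r 148.9 t=8.62 f [-1.79  5.6   5.98] t -0.68 r 6.48 0.14
1.300 act 1.3003 r 148.9 t=9.03 f [-0.06  5.45  5.68] t 0.31 r 5.74 0.15
1.400 act 1.4008 r 149.1 t=9.43 f [0.07 5.69 3.92] t -0.36 r 3.97 0.24
1.500 act 1.5014 r 149.4 t=9.82 f [0.76 5.12 2.29] t 0.02 r 2.29 0.43
1.550 act 1.5474 r 149.5 t=10.47 f [2.56 4.12 1.24] t 1.87 r 1.33 0.75
1.558 act 1.5551 r 149.6 t=10.72 f [3.82 5.3  1.35] t 2.93 r 1.51 0.78
1.566 act 1.5633 r 149.6 t=10.97 f [3.68 5.45 0.77] t 2.79 r 0.95 0.75
1.574 act 1.5713 r 149.7 t=11.22 f [2.96 4.46 1.18] t 2.19 r 1.34 0.8
1.582 act 1.5793 r 14
[... 2606 characters left out ...]
 t 2.70 r -0.50 0.57
1.870 act 1.8705 r 151.3 t=20.48 f [ 2.65  4.73 -0.77] t 2.08 r -0.03 0.64
1.878 act 1.8783 r 151.4 t=20.73 f [ 2.58  4.95 -1.6 ] t 2.29 r -0.82 0.55
1.886 act 1.8864 r 151.4 t=20.98 f [ 2.    5.18 -1.63] t 1.74 r -1.06 0.6
1.894 act 1.8943 r 151.5 t=21.23 f [ 2.47  5.19 -2.47] t 2.50 r -1.65 0.54
1.902 act 1.9024 r 151.5 t=21.48 f [ 1.89  4.72 -2.09] t 1.90 r -1.47 0.6
1.910 act 1.9103 r 151.6 t=21.73 f [ 2.31  5.19 -1.77] t 2.11 r -1.02 0.62
1.918 act 1.9180 r 151.6 t=21.98 f [ 2.69  4.87 -2.76] t 2.90 r -1.74 0.58
1.926 act 1.9247 r 151.7 t=22.23 f [ 3.22  5.69 -3.57] t 3.62 r -2.29 0.8
1.934 act 1.9308 r 151.7 t=22.48 f [ 5.27  5.1  -4.9 ] t 6.10 r -2.59 0.97
contact
```

Contact comes at about 1.916 rad: the lag and the tangential force rise together, and the free baseline is about 2.3 N. Now I press up to about 8 N on the pad, which is about 8.2 N total at the pull, and hold.

```bash
python3 - <<'E'
from h import *
def meas(th,n=10):
    F=[]
    for _ in range(n): bot.dwell(.02);F.append(-np.array(bot.read_contact_force()))
    f=np.mean(F,0);p=np.array(bot.read_position())-Z*OFF-H
    a=np.arctan2(p@Z,-(p@X))-np.arctan2(.010,.149);ft=f@tang(th)
    print(f"{th:.4f} act {a:.4f} t={bot.read_time_s():.2f} ft {ft:.2f} pad~{(ft-2.3)*149.3/110:.1f} pos~{(a-1.916)*330:.1f}",f.round(2),np.round(bot.read_moment(),2)[1],flush=True)
    return (ft-2.3)*149.3/110
th=1.934;pad=meas(th)
while pad<7.4 and th<1.952:
    th+=.003 if pad<6.5 else .0015
    bot.line_to(tcp(th),velocity=.01);pad=meas(th)
for _ in range(6): meas(th,10)
E
```

```text
1.9340 act 1.9308 t=22.64 ft 5.25 pad~4.0 pos~4.9 [ 4.44  4.84 -4.56] 0.91
1.9370 act 1.9324 t=23.06 ft 6.07 pad~5.1 pos~5.4 [ 5.03  4.61 -5.15] 1.12
1.9400 act 1.9345 t=23.48 ft 7.25 pad~6.7 pos~6.1 [ 6.02  4.49 -5.78] 1.22
1.9415 act 1.9354 t=23.89 ft 7.31 pad~6.8 pos~6.4 [ 6.02  4.74 -6.  ] 1.28
1.9430 act 1.9365 t=24.31 ft 7.78 pad~7.4 pos~6.8 [ 6.57  4.64 -5.91] 1.36
1.9430 act 1.9365 t=24.48 ft 7.75 pad~7.4 pos~6.8 [ 6.34  4.28 -6.2 ] 1.31
1.9430 act 1.9365 t=24.64 ft 8.01 pad~7.7 pos~6.8 [ 6.72  4.37 -6.04] 1.32
1.9430 act 1.9365 t=24.81 ft 7.92 pad~7.6 pos~6.8 [ 6.65  4.62 -6.06] 1.31
1.9430 act 1.9365 t=24.98 ft 7.78 pad~7.4 pos~6.8 [ 6.39  4.61 -6.26] 1.32
1.9430 act 1.9365 t=25.14 ft 7.83 pad~7.5 pos~6.8 [ 6.62  4.64 -5.91] 1.26
1.9430 act 1.9365 t=25.31 ft 8.00 pad~7.7 pos~6.8 [ 6.58  4.35 -6.31] 1.33
```

```bash
python3 - <<'E'
from h import *
th=1.945;bot.line_to(tcp(th),velocity=.01)
for k in range(4):
    F=[]
    for _ in range(20): bot.dwell(.02);F.append(-np.array(bot.read_contact_force()))
    ft=np.mean(F,0)@tang(th);print(bot.read_time_s(),ft,(ft-2.3)*149.3/110)
bot.let_go();print('open',bot.read_time_s(),bot.read_width(),np.round(bot.read_contact_force(),2))
p=np.array(bot.read_position());bot.line_to(p+[0,0,.09],velocity=.12)
bot.reach([.4615,-.205,.22],[180,0,90])
print(bot.read_time_s(),bot.read_joint_pos(),np.round(bot.read_contact_force(),2))
im,d=bot.get_image("scene");cv2.imwrite("pics/s2.png",cv2.resize(im[130:310,240:480,::-1],(720,540)));np.savez("s2.npz",im=im,d=d)
im,d,W=wrist();cv2.imwrite("pics/w3.png",im[:,:,::-1]);hsv=cv2.cvtColor(im,cv2.COLOR_RGB2HSV)
m=cv2.inRange(hsv,(45,60,30),(85,255,255))>0;k,l,s,c=cv2.connectedComponentsWithStats(m.astype(np.uint8))
for i in range(1,k):
  if s[i,4]>300:
    p=W[l==i];t=p[(p[:,2]>.0135)&(p[:,2]<.02)];print('green',c[i],s[i,4],np.median(t,0).round(4),((t.max(0)+t.min(0))/2).round(4),np.ptp(t,axis=0))
E
```

```text
25.8917 8.258885011468871 8.087832111020933
26.225 7.986356329682861 7.717936363833194
26.5583 8.122934965363775 7.903310821171016
26.8917 8.27153821864354 8.105005964031642
open 27.525 0.08513164480341437 [-0.55 -0.68  0.36]
29.5167 [-3.00120792e+01 -1.02419674e+01  1.14789222e+02  1.83690502e-02
  7.54618014e+01 -3.00857258e+01] [-0.52  0.08 -1.11]
green [310.73747841 177.49395509] 1158 [ 0.4621 -0.2065  0.0155] [ 0.4616 -0.2067  0.0157] [0.0368047  0.03815389 0.00431851]
```

View pics/s2.png

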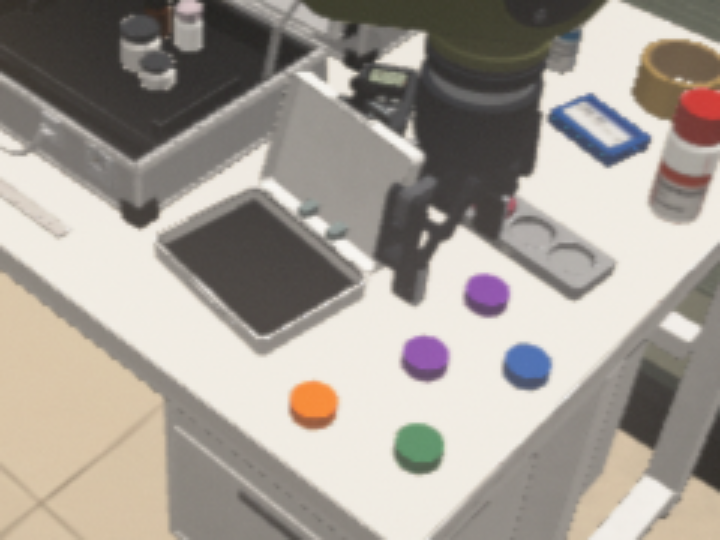

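View pics/w3.png

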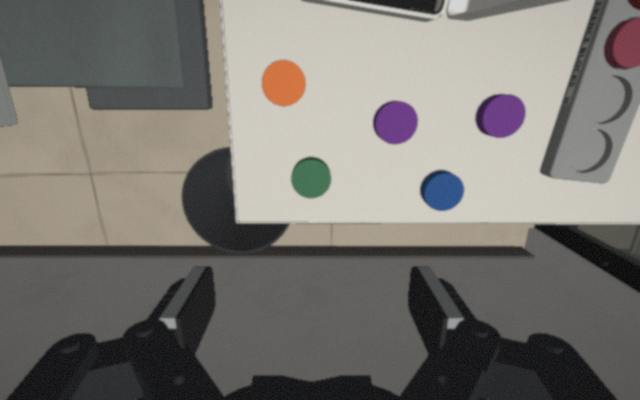

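The scene crop shows the lid standing back open at (355,160) of the crop and the box empty. The wrist view shows green at (311,177), agreeing on (0.462, -0.206), and nothing near the fingers' path. Now I pick it up.

```bash
python3 - <<'E'
from h import *
p=np.array([.4618,-.206,.025])
bot.line_to(p+[0,0,.06],velocity=.2);bot.line_to(p,velocity=.06)
print('down',np.round(bot.read_contact_force(),2),bot.read_position())
bot.gripper_close();print(bot.read_time_s(),bot.read_width(),bot.read_grasp_force(),np.round(bot.read_contact_force(),2))
bot.line_to(p+[0,0,.12],velocity=.12)
print(bot.read_time_s(),bot.read_width(),bot.read_grasp_force())
c=H-.064*X-.008*X
bot.reach([c[0],c[1],.17],[180,0,171.6])
print(bot.read_time_s(),bot.read_position(),bot.read_width(),np.round(bot.read_contact_force(),2))
im,d=bot.get_image("scene");cv2.imwrite("pics/s3.png",cv2.resize(im[110:310,220:480,::-1],(780,600)))
im,d,W=wrist();cv2.imwrite("pics/w4.png",im[:,:,::-1])
E
```

```text
down [0.2  0.55 0.53] [ 0.46221318 -0.20623308  0.02547596]
32.1 0.03742659706758868 60.43844819068909 [0.17 0.22 3.73]
33.25 0.03737377864056891 60.164315700531006
34.1917 [0.51314233 0.02372833 0.16928675] 0.037591841071361674 [-0.28  0.05  0.  ]
```

View pics/s3.png

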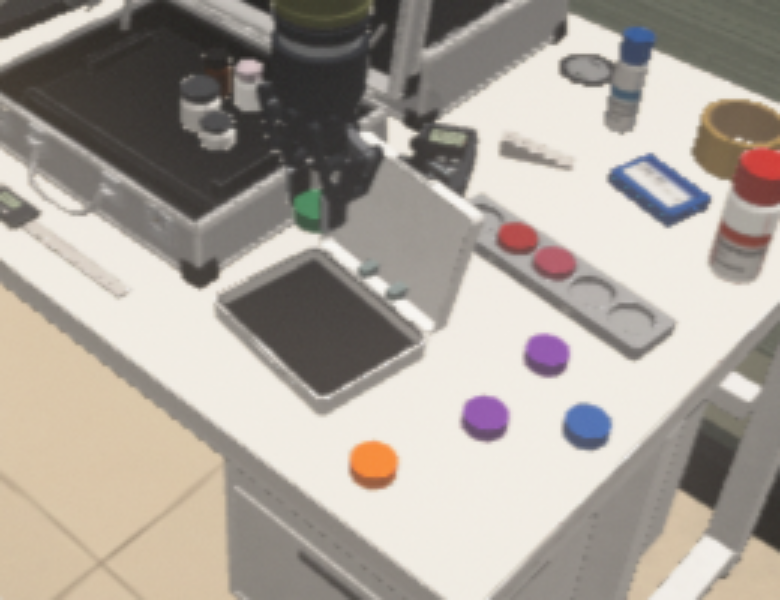

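View pics/w4.png

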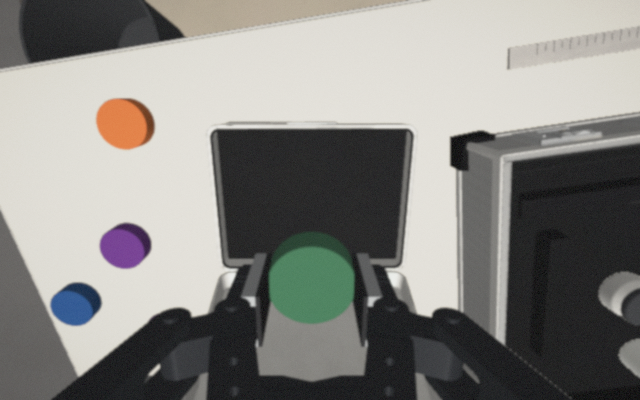

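The block is held level between the fingers at (312,277) in the wrist view, over the box, and the lid still stands back. Now I lower it and feel for the floor.

```bash
python3 - <<'E'
from h import *
c=H-.072*X;g=lambda z:[c[0],c[1],z]
bot.line_to(g(.07),velocity=.15);bot.line_to(g(.0405),velocity=.06)
def fz(): 
    r=[]
    for _ in range(5): bot.dwell(.02);r.append(bot.read_contact_force()[2])
    return np.mean(r)
b=fz();z=.0405;print('base',b,bot.read_position())
while z>.034:
    z-=.0006;bot.line_to(g(z),velocity=.01);f=fz();print(round(z,4),round(f-b,2),round(bot.read_position()[2],4))
    if f-b>2: break
bot.let_go();print(bot.read_time_s(),bot.read_width(),np.round(bot.read_contact_force(),2))
bot.line_to(g(.2),velocity=.12)
p=bot.read_position();bot.reach([.40,-.02,.25],[180,0,171.6]);print(bot.read_time_s(),np.round(bot.read_contact_force(),2))
im,d,W=wrist();cv2.imwrite("pics/w5.png",im[:,:,::-1]);hsv=cv2.cvtColor(im,cv2.COLOR_RGB2HSV)
m=cv2.inRange(hsv,(45,60,30),(85,255,255))>0;k,l,s,cc=cv2.connectedComponentsWithStats(m.astype(np.uint8))
for i in range(1,k):
  if s[i,4]>300:
    t=W[l==i];t=t[abs(t[:,2]-.028)<.006];A=np.c_[t[:,:2],np.ones(len(t))]
    print('green',cc[i],np.median(t,0).round(4),'tilt',np.linalg.lstsq(A,t[:,2],rcond=None)[0][:2])
im,d=bot.get_image("scene");cv2.imwrite("pics/s4.png",cv2.resize(im[110:310,220:480,::-1],(780,600)))
E
```

```text
base -0.4105802971006357 [0.51373835 0.02412043 0.04071552]
0.0399 -0.01 0.0401
0.0393 -0.31 0.0393
0.0387 0.16 0.0387
0.0381 0.77 0.0382
0.0375 5.32 0.0382
38.0333 0.08552051903545918 [ 0.32 -0.06 -0.92]
40.125 [0.2  0.13 0.01]
green [363.61175423 261.4888691 ] [0.5136 0.0239 0.028 ] tilt [ 0.02924326 -0.00166462]
```

View pics/s4.png

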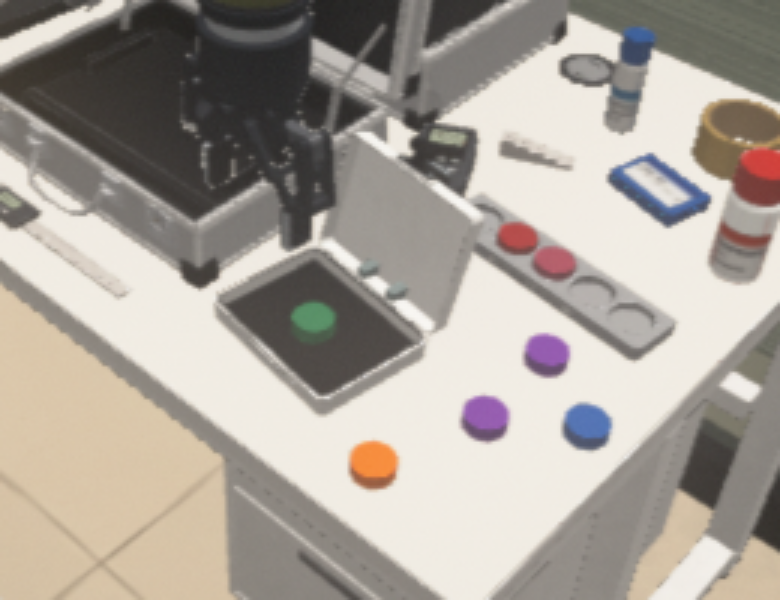

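The scene crop shows the green block flat on the box floor at (313,320), with its top at 28 mm as it should be. The lid is still back against its rest, and the blue block (587,425) and the caliper (60,240) look undisturbed.

```bash
python3 -c "
from rig import bot
print(bot.sign_off())"
```

```text
the job is handed in; nothing more can be done
None
```

I opened the lid onto the pad, which it met at about 1.92 rad, held it there at about 8 N (estimated from the wrist force) for over a second and left it open against the rest; the green block was then set down flat on the box floor, and I handed the job in at about 40 s without seeing a verdict.

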